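# Reset the salting tally round the cheese

### The job

The cheese on the round board has had all its saltings, so reset the tally: with closed fingertips, follow the curved row of six short metal flaps round the cheese and tip each one over towards the tall flap that stands apart at one end, one after the other, starting at the end far from the tall flap. Use a light touch, leave the tall flap leaning as it is, do not touch the cheese, and do not move anything else on the board or the table.

Things in the scene. Friction and masses are not known exactly. Their poses are not given: they have to be found in the camera images.
- board: round wooden salting board lying fast on the table, 330 mm across, 20 mm thick (top at z = 20 mm); origin at the centre of its underside, z up. The flaps stand on it in an arc about this centre, at a radius of 125 mm, their hinge lines pointing at the centre. In the board's frame they stand at -69, -48, -27, -6, 15 and 36 degrees (flap1 to flap6; anticlockwise seen from above) and the tall flap at 72 degrees
- wheel: round cream-coloured cheese standing loose in the middle of the board, 155 mm across, 60 mm high, 1.1 kg (its top at z = 80 mm); origin under its centre
- flap1_foot (a point): middle of the hinge of short flap 1 of 6 (1 is the end far from the tall flap), 5 mm above the board's top. The flap is a thin plain metal leaf, 26 mm wide, 30 mm long from the hinge, 4 mm thick; neighbours stand 46 mm apart
- flap1 (a joint): angle of short flap 1: 0 = as at the start, leaning 0.35 rad back from upright, away from the tall flap; 0.35 = upright; 1.75 = fully down, laid over towards the tall flap, nearly flat. It turns with almost no force (some mN m), pushed past upright it falls over by its own weight
- flap2_foot (a point): middle of the hinge of short flap 2 of 6 (1 is the end far from the tall flap), 5 mm above the board's top. The flap is a thin plain metal leaf, 26 mm wide, 30 mm long from the hinge, 4 mm thick; neighbours stand 46 mm apart
- flap2 (a joint): angle of short flap 2: 0 = as at the start, leaning 0.35 rad back from upright, away from the tall flap; 0.35 = upright; 1.75 = fully down, laid over towards the tall flap, nearly flat. It turns with almost no force (some mN m), pushed past upright it falls over by its own weight
- flap3_foot (a point): middle of the hinge of short flap 3 of 6 (1 is the end far from the tall flap), 5 mm above the board's top. The flap is a thin plain metal leaf, 26 mm wide, 30 mm long from the hinge, 4 mm thick; neighbours stand 46 mm apart
- flap3 (a joint): angle of short flap 3: 0 = as at the start, leaning 0.35 rad back from upright, away from the tall flap; 0.35 = upright; 1.75 = fully down, laid over towards the tall flap, nearly flat. It turns with almost no force (some mN m), pushed past upright it falls over by its own weight
- flap4_foot (a point): middle of the hinge of short flap 4 of 6 (1 is the end far from the tall flap), 5 mm above the board's top. The flap is a thin plain metal leaf, 26 mm wide, 30 mm long from the hinge, 4 mm thick; neighbours stand 46 mm apart
- flap4 (a joint): angle of short flap 4: 0 = as at the start, leaning 0.35 rad back from upright, away from the tall flap; 0.35 = upright; 1.75 = fully down, laid over towards the tall flap, nearly flat. It turns with almost no force (some mN m), pushed past upright it falls over by its own weight
- flap5_foot (a point): middle of the hinge of short flap 5 of 6 (1 is the end far from the tall flap), 5 mm above the board's top. The flap is a thin plain metal leaf, 26 mm wide, 30 mm long from the hinge, 4 mm thick; neighbours stand 46 mm apart
- flap5 (a joint): angle of short flap 5: 0 = as at the start, leaning 0.35 rad back from upright, away from the tall flap; 0.35 = upright; 1.75 = fully down, laid over towards the tall flap, nearly flat. It turns with almost no force (some mN m), pushed past upright it falls over by its own weight
- flap6_foot (a point): middle of the hinge of short flap 6 of 6 (1 is the end far from the tall flap), 5 mm above the board's top. The flap is a thin plain metal leaf, 26 mm wide, 30 mm long from the hinge, 4 mm thick; neighbours stand 46 mm apart
- flap6 (a joint): angle of short flap 6: 0 = as at the start, leaning 0.35 rad back from upright, away from the tall flap; 0.35 = upright; 1.75 = fully down, laid over towards the tall flap, nearly flat. It turns with almost no force (some mN m), pushed past upright it falls over by its own weight
- tall_flap_foot (a point): middle of the hinge of the tall flap, 5 mm above the board's top: the same leaf but 50 mm long, 78 mm along the arc beyond flap 6; it leans back towards flap 6
- tall_flap (a joint): angle of the tall flap: 0 = leaning 0.35 rad back, as at the start; 1.75 = laid over (not wanted)
- salt_cup: bystander: steel cup, 48 mm across the rim, 45 mm high, standing on the board on the side without flaps; origin under its centre
- weight: bystander: brass scale weight, 38 mm across, 46 mm high, standing on the board on the side without flaps; origin under its centre
- small_cheese: bystander: small white cheese on the table, 84 mm across, 45 mm high; origin under its centre
- hoop: bystander: open wooden mould hoop on the table, 104 mm across, 50 mm high; origin under its centre
- brush: bystander: wooden brush lying on the table, 170 mm long, about 30 mm high or less; origin under it
- jar: bystander: glass jar with steel cap on the table, 60 mm across, 75 mm high; origin under its centre
- spatula: bystander: spatula lying on the table, 200 mm long, about 30 mm high or less; origin under it
There are look-alikes about, which are no part of the job. What is shaped like the wheel but green or turquoise is not meant.

How it is judged:
By the outcome, as a careful person would: the job done as asked, in the order asked, and still so for the second after the job is handed in, with the robot touching nothing.
It also fails if it takes over 48 s, if anything falls off the work surface, if the arm or the gripper's body presses on something with over 40 N, if the wrist force passes 120 N, or if a joint passes its speed limit or range.

### The arm

A 6-joint arm with a two-finger parallel gripper is mounted at the origin on the work surface. World frame = base frame: x ahead of the robot, y to its left, z up, the work surface at z = 0. Lengths are in mm, angles in rad, forces in N, time in s.
With the tool pointing down it reaches from about 325 to 900 mm from the base axis. Payload 6.1 kg.
Tool frame: the origin (TCP) lies on the centre line of the jaws, within the pads' length; the fingertips stand bot.nose_length ahead of it and the grasp point (between the pads) lies 8 mm behind it (bot.nose_length is the distance from the TCP to the fingertips, in mm); z points along the fingers, y is the line along which they close (so a half turn about z gives the same grasp; the last joint's range is limited). The gripper opens to 87 mm and grips with 3 to 60 N. Pads are 19 mm wide; open, the fingers measure 117 mm over their backs; the gripper's body (75 mm by 190 mm) begins 51 mm behind the grasp point.
Start: joints at [1.157, 0.22, 1.526, -0, 1.395, -0.126], TCP at [177.401, 599.287, 233.538] pointing down, gripper open.
Joint ranges: [-2.98, 2.98], [-0.91, 2.08], [0.09, 2.57], [-1.24, 4.39], [0.2, 2.65], [-2.68, 2.68]. Speed limits (rad/s): [2.57, 2.57, 3.01, 3.14, 3.14, 3.14].

### API

Orientations are given as [roll, pitch, yaw] about the fixed x, y, z axes, in that order (R = Rz(yaw) Ry(pitch) Rx(roll)).
In Python, from station import bot gives the robot as it stands.
- The arm moves only by the tool apply_moves, never from a script. Its argument "moves" is text: rows parted by semicolons, each of 7 numbers parted by spaces: the shift along the tool's x, y, z in mm, then the turn, a rotation vector about the tool's x, y, z in rad, then the opening in per cent of the stroke, from 0 (shut) to 100 (fully open). A call has 1 to 5 rows; each row is the pose to reach, as a shift and turn from the pose commanded when the call began, along the tool's axes at that moment; what a row does not reach only later rows make up. A row lasts 1/10 s, in which the tool goes at most 50 mm and 8.59 degrees, less where a joint would pass 70% of its speed; a pose out of reach is approached as far as the arm can. A call with a gripper value outside its range is refused whole. The fingers move at their own pace and stop on an object; "squeeze" is the grip in N (left out, the last holds). Time passes only in rows, so rows that repeat a pose let the fingers close. It gives the time, the measured TCP pose, the force, the opening and the grip force at its end, in the units of the state.
- bot.get_state(): the state, without advancing time (a new reading comes with each control period).
- bot.capture(name): name is "scene" or "top"; returns a dict with "image" (420x560x3 uint8, red, green, blue), "fx", "fy", "cx", "cy" (pixels), "k1" (the pictures are not rectified: a ray, as slopes to the right and down, at radius r is drawn at 1 + k1 r^2 times it, then the intrinsics apply), "world_to_cam" (4x4, takes a point from world to camera coordinates). Camera axes: x right, y down, z forward; pixel columns grow to the right and rows downward; lengths in mm; the calibration is good to about 2 mm. A picture is of the moment at which its call begins. There is no depth.
- bot.finish_job(): hands the job in; it is judged then, once.
The state is a dict: "time": time; "q": joint angles; "joint_vel": joint speeds; "tau": joint torques, N m; "tcp_pos": TCP position; "orientation": TCP orientation; "contact_force": force on the tool from outside, world axes, zero at the start; "wrist_torque": the same for the moment, N m; "grip_width": finger opening in mm; "grip_force": force on a finger pad.
Only numpy, scipy, OpenCV 4.12 (cv2) and the standard library are available. Lean on these libraries where they do the work, as an engineer would, in place of code of your own. Each camera call takes 0.05 s, during which the arm holds its last target. There are 200 camera calls.

## Working session

There is one attempt and no reset: what is moved stays moved. The work goes in short steps, Python scripts to look and compute and a tool call to move; the robot and the scene stay as the last step left them, time stands still between calls to the robot, and variables do not carry over. Pictures are saved under pics/ and viewed, at most 10 in all, crops included, and the job is handed in when it is done.

Besides the shell and the picture viewer there is one more tool, called after ">>>" by a JSON object that holds its "name" and its "arguments". apply_moves: Moves the arm, as the interface text tells. Its arguments: {"type":"object","properties":{"moves":{"type":"string"},"squeeze":{"type":"number"}},"required":["moves"]}

```bash
mkdir -p pics; ls
python3 - <<'E'
from station import bot
import cv2,numpy as np
print(bot.get_state(), bot.nose_length)
for n in("scene","top"):
    c=bot.capture(n); cv2.imwrite(f"pics/{n}0.png",c["image"][:,:,::-1]); np.savez(f"pics/{n}0.npz",**c)
    print(n,c["fx"],c["fy"],c["cx"],c["cy"],c["k1"],np.round(c["world_to_cam"],3).tolist())
E
```

```text
pics
{'time': 0.0, 'q': array([ 1.15689367e+00,  2.21245241e-01,  1.52764604e+00, -2.66959242e-05,
        1.39470406e+00, -1.26079057e-01]), 'joint_vel': array([ 0.00138238, -0.00170513, -0.00035918,  0.00094944,  0.0006741 ,
       -0.00166917]), 'tau': array([-2.11884733e-03, -4.94623339e+01, -3.87365985e+01,  6.99829613e-02,
        5.75644593e-02, -1.84566425e-04]), 'tcp_pos': array([177.1641507 , 598.71721121, 232.40692226]), 'orientation': array([-3.13960256e+00, -2.25762693e-04,  2.85377353e+00]), 'contact_force': array([0.75639394, 1.09362038, 1.12067549]), 'wrist_torque': array([-0.0069632 ,  0.03049834, -0.04957842]), 'grip_force': 0.0, 'grip_width': 87.24491425546783} 11.0
scene 443.3810840865901 443.3810840865901 268.1013381671544 213.7776694120911 -0.03638524054094239 [[0.313, 0.95, -0.014, -160.068], [0.673, -0.232, -0.702, -372.883], [-0.67, 0.21, -0.712, 1613.776], [0.0, 0.0, 0.0, 1.0]]
top 458.0144196428315 458.0144196428315 287.92284710506885 208.91329047002168 -0.13621532541585687 [[0.021, -1.0, 0.017, -57.533], [-0.996, -0.022, -0.082, 584.019], [0.082, -0.015, -0.997, 1280.846], [0.0, 0.0, 0.0, 1.0]]
```

View pics/scene0.png

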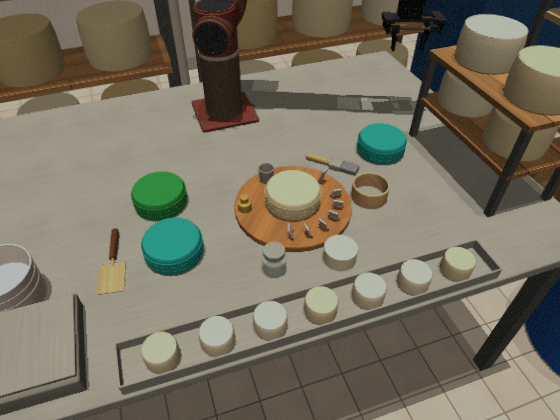

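View pics/top0.png

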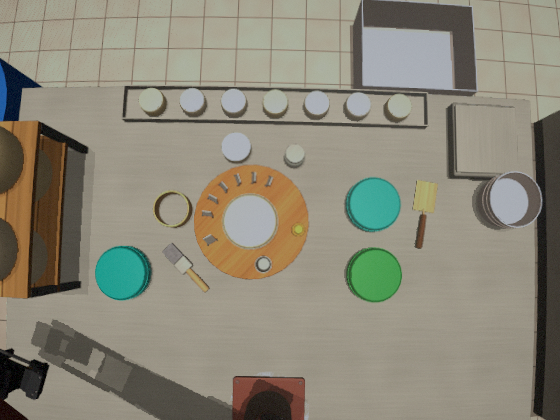

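The scene view shows the board at about (293,205). The top view shows its centre at about (251,222), with six short flaps at (269,181), (254,177), (238,181), (223,187), (213,199) and (207,213). The tall flap is at (210,239). The cream cheese in the middle is the wheel, and the green and turquoise ones are decoys. I'll measure next.

```bash
cat > h.py <<'E'
import numpy as np,cv2
def K(c): return np.array([[c["fx"],0,c["cx"]],[0,c["fy"],c["cy"]],[0,0,1.]]),np.array([c["k1"],0,0,0.])
def cast(c,uv,z):
    k,d=K(c); n=cv2.undistortPoints(np.float64(uv).reshape(-1,1,2),k,d).reshape(-1,2)
    W=np.array(c["world_to_cam"]); R,t=W[:3,:3],W[:3,3]; o=-R.T@t
    v=np.c_[n,np.ones(len(n))]@R; return o+v*((z-o[2])/v[:,2])[:,None]
def proj(c,P):
    k,d=K(c);W=np.array(c["world_to_cam"]); return cv2.projectPoints(np.float64(P).reshape(-1,1,3),cv2.Rodrigues(W[:3,:3])[0],W[:3,3],k,d)[0].reshape(-1,2)
def circ(P):
    A=np.c_[2*P[:,:2],np.ones(len(P))]; s=np.linalg.lstsq(A,(P[:,:2]**2).sum(1),rcond=None)[0]; return s[0],s[1],np.sqrt(s[2]+s[0]**2+s[1]**2)
E
python3 - <<'E'
from h import *
for n,ctr in(("top",(251,222)),("scene",(293,205))):
    c=dict(np.load(f"pics/{n}0.npz")); im=c["image"]; hsv=cv2.cvtColor(im,cv2.COLOR_RGB2HSV)
    m=cv2.inRange(hsv,(5,120,80),(20,255,255)); m=cv2.morphologyEx(m,cv2.MORPH_OPEN,np.ones((3,3)))
    cs=[k for k in cv2.findContours(m,cv2.RETR_EXTERNAL,cv2.CHAIN_APPROX_NONE)[0]]
    k=max((k for k in cs if cv2.pointPolygonTest(cv2.convexHull(k),ctr,False)>0),key=len); h=cv2.convexHull(k).reshape(-1,2)
    for z in(12,20,28):
        P=cast(c,h,z); f=circ(P)
        for _ in range(3):
            r=abs(np.hypot(P[:,0]-f[0],P[:,1]-f[1])-f[2]); f=circ(P[r<4])
        print(n,z,np.round(f,1),len(h),(r<4).sum())
    B=np.array(circ(cast(c,h,20))[:2])
    # flaps: low saturation inside annulus
    g=np.argwhere((hsv[:,:,1]<110))[:,::-1]; P=cast(c,g,25); d=P[:,:2]-B; r=np.hypot(*d.T)
    M=np.zeros(im.shape[:2],np.uint8); s=(r<160)&(r>98 if n=="top" else r>105); M[g[s][:,1],g[s][:,0]]=255
    N,_,st,ce=cv2.connectedComponentsWithStats(M)
    for i in range(1,N):
        if st[i,4]>12:
            Q=cast(c,ce[i:i+1],37)[0,:2]-B; print(n,ce[i].round(1),st[i,4],"r%.0f a%.1f"%(np.hypot(*Q),np.degrees(np.arctan2(Q[1],Q[0]))))
    crop=im[150:290,180:330] if n=="top" else im[155:250,225:365]
    cv2.imwrite(f"pics/{n}_crop.png",cv2.resize(crop,None,fx=5 if n=="scene" else 4,fy=5 if n=="scene" else 4,interpolation=cv2.INTER_CUBIC)[:,:,::-1])
E
```

```text
top 12 [548.5  61.3 163.9] 46 46
top 20 [548.1  60.7 162.9] 46 46
top 28 [547.6  60.2 161.9] 46 46
top [237.4 178.6] 51 r126 a18.4
top [253.6 176.7] 46 r126 a-2.7
top [269.  180.8] 46 r125 a-23.6
top [223.5 186.1] 51 r125 a39.1
top [212.6 198.1] 52 r125 a60.3
top [206.5 213. ] 57 r126 a81.2
top [209.  239.1] 90 r127 a115.3
top [262.9 264.2] 252 r127 a-162.3
scene 12 [548.   60.2 165.9] 32 32
scene 20 [555.7  57.2 164.4] 32 32
scene 28 [563.3  54.1 162.8] 32 32
scene [287.9 176.3] 554 r102 a167.1
scene [336.2 191.6] 57 r129 a86.4
scene [337.6 202.7] 61 r124 a66.1
scene [333.5 214.2] 57 r122 a44.1
scene [324.  225.1] 33 r124 a21.2
scene [309.4 233. ] 20 r129 a-0.8
scene [290.7 234.3] 28 r128 a-22.5
scene [329.9 237.3] 15 r165 a14.8
scene [276.2 243.4] 47 r164 a-34.8
```

View pics/top_crop.png

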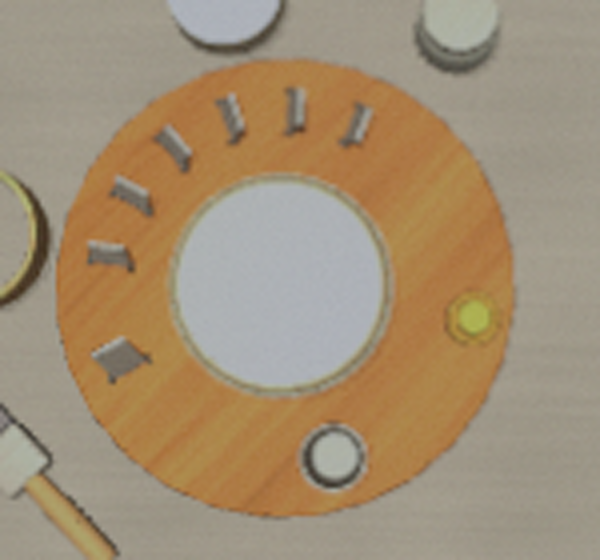

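View pics/scene_crop.png

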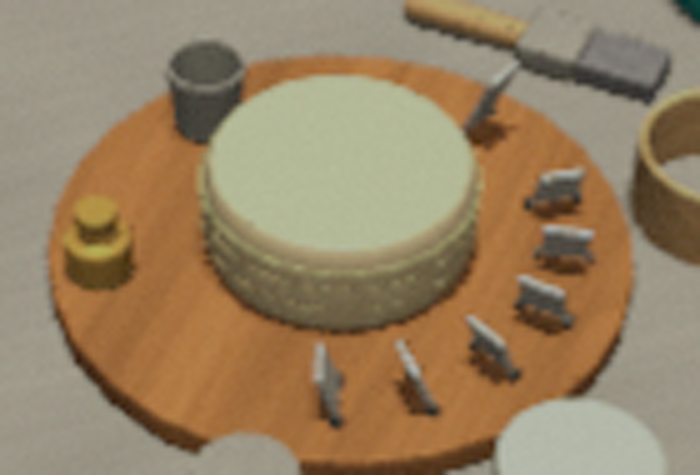

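The crops confirm the layout: six short flaps plus the tall one at the lower left, around the cream wheel. The board centre is about (548, 60.5) and its yaw about 47.5°, so the feet are at about -21.5, -0.5, 20.5, 41.5, 62.5 and 83.5°, and the tall flap at about 119.5°. I'll sweep at radius 127 with the tips at z of about 42, starting from -38°. The next step is to compute the approach move.

```bash
cat > d.py <<'E'
import sys,numpy as np
from station import bot
from scipy.spatial.transform import Rotation as Ro
a,r,z=map(float,sys.argv[1:4]); s=bot.get_state()
t=np.radians(a); P=np.array([548+r*np.cos(t),60.5+r*np.sin(t),z])
R0=Ro.from_euler("xyz",s["orientation"]); R1=Ro.from_euler("xyz",[np.pi,0,t+np.pi/2])
print(P.round(1),"shift",R0.inv().apply(P-s["tcp_pos"]).round(1),"turn",(R0.inv()*R1).as_rotvec().round(3))
E
python3 d.py -38 127 234
```

```text
[648.1 -17.7 234. ] shift [-626.5 -457.5   -0.8] turn [-1.000e-03  2.000e-03  1.946e+00]
```

>>> {"name": "apply_moves", "arguments": {"moves": "-626 -457 0 0 0 1.946 0;-626 -457 0 0 0 1.946 0;-626 -457 0 0 0 1.946 0;-626 -457 0 0 0 1.946 0;-626 -457 0 0 0 1.946 0", "squeeze": 5}}

```text
time: 0.6
tcp_pos: [329.7, 398.8, 233.2]
orientation: [-3.141, 0.0, 2.098]
contact_force: [0.9, 0.1, 0.5]
grip_width: 55.1
grip_force: 0.0
```

```bash
python3 d.py -38 127 234
```

```text
[648.1 -17.7 234. ] shift [-520.2   65.5   -0.8] turn [-0.     0.     1.191]
```

>>> {"name": "apply_moves", "arguments": {"moves": "-520 65 0 0 0 1.19 0;-520 65 0 0 0 1.19 0;-520 65 0 0 0 1.19 0;-520 65 0 0 0 1.19 0;-520 65 0 0 0 1.19 0"}}

```text
time: 1.1
tcp_pos: [482.6, 200.8, 233.3]
orientation: [-3.141, -0.0, 1.348]
contact_force: [1.2, 0.7, 0.5]
grip_width: 15.0
grip_force: 0.0
```

```bash
python3 d.py -38 127 234
```

```text
[648.1 -17.7 234. ] shift [-176.5  209.7   -0.7] turn [-0.    0.    0.44]
```

>>> {"name": "apply_moves", "arguments": {"moves": "-176 210 0 0 0 0.44 0;-176 210 0 0 0 0.44 0;-176 210 0 0 0 0.44 0;-176 210 0 0 0 0.44 0;-176 210 0 0 0 0.44 0"}}

```text
time: 1.6
tcp_pos: [635.1, 2.8, 233.0]
orientation: [-3.141, 0.0, 0.913]
contact_force: [-0.0, 0.5, 0.1]
grip_width: 0.4
grip_force: 0.0
```

```bash
python3 d.py -38 127 130
```

```text
[648.1 -17.7 130. ] shift [ -8.3  22.8 103. ] turn [-0.001  0.     0.006]
```

>>> {"name": "apply_moves", "arguments": {"moves": "-8 23 0 0 0 0 0;-8 23 50 0 0 0 0;-8 23 100 0 0 0 0;-8 23 103 0 0 0 0;-8 23 103 0 0 0 0"}}

```text
time: 2.1
tcp_pos: [646.4, -15.5, 129.1]
orientation: [-3.138, 0.002, 0.914]
contact_force: [0.4, -0.2, 1.0]
grip_width: 0.6
grip_force: 0.0
```

```bash
python3 d.py -38 127 54
python3 - <<'E'
from h import *
from station import bot
for n in("scene","top"):
    c=bot.capture(n); im=c["image"].copy()
    cv2.imwrite(f"pics/{n}1.png",cv2.resize(im[130:290,180:380],None,fx=3,fy=3,interpolation=cv2.INTER_CUBIC)[:,:,::-1])
a=cv2.imread("pics/scene1.png");b=cv2.imread("pics/top1.png");cv2.imwrite("pics/both1.png",cv2.resize(np.vstack([a[:,:],b]),(500,800))[:]) if 0 else cv2.imwrite("pics/both1.png",np.hstack([cv2.resize(a,(400,320)),cv2.resize(b,(400,320))]))
E
```

```text
[648.1 -17.7  54. ] shift [-0.6  2.9 75.1] turn [-0.004  0.002  0.006]
```

View pics/both1.png

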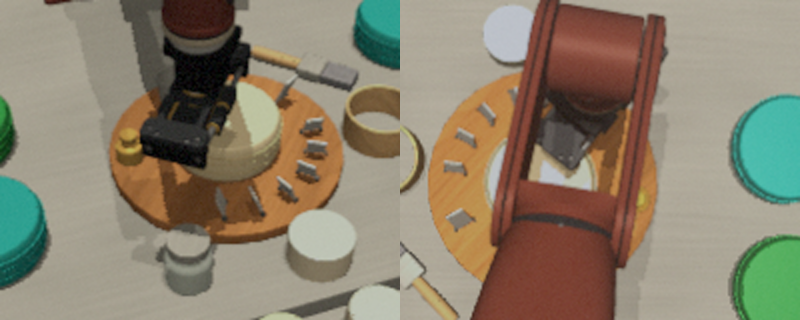

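The picture shows the closed gripper above the board just behind flap 1, at about (222,203) in the left half. The jar is at (188,258) and stands well below the gripper's body. Next I'll descend.

>>> {"name": "apply_moves", "arguments": {"moves": "0 3 25 0 0 0 0;0 3 50 0 0 0 0;0 3 70 0 0 0 0;0 3 75 0 0 0 0;0 3 75 0 0 0 0"}}

```text
time: 2.7
tcp_pos: [651.3, -17.5, 57.4]
orientation: [3.14, -0.001, 0.914]
contact_force: [-0.3, 0.6, 0.3]
grip_width: 0.4
grip_force: 0.0
```

```bash
python3 d.py -38 127 54
```

```text
[648.1 -17.7  54. ] shift [-2.2 -2.5  3.4] turn [ 0.002 -0.001  0.007]
```

>>> {"name": "apply_moves", "arguments": {"moves": "0 -2 0 0 0 0 0;0 -2 0 0 0 0 0"}}

```text
time: 2.9
tcp_pos: [650.0, -16.3, 57.9]
orientation: [3.139, -0.002, 0.914]
contact_force: [0.6, -0.3, -0.1]
grip_width: 0.4
grip_force: 0.0
```

```bash
python3 d.py -38 127 54
```

```text
[648.1 -17.7  54. ] shift [-2.3 -0.7  3.9] turn [ 0.003 -0.002  0.006]
```

>>> {"name": "apply_moves", "arguments": {"moves": "0 -1 3 0 0 0 0;8.9 -1 3 0 0 -0.07 0;17.7 -2 3 0 0 -0.14 0;26.4 -3.5 3 0 0 -0.21 0;35 -5.5 3 0 0 -0.28 0"}}

```text
time: 3.4
tcp_pos: [666.0, 14.9, 53.0]
orientation: [3.141, -0.0, 1.197]
contact_force: [0.3, -0.4, -0.1]
grip_width: 0.3
grip_force: 0.0
```

```bash
python3 d.py -21 127 54
python3 - <<'E'
from h import *
from station import bot
c=bot.capture("scene"); cv2.imwrite("pics/s2.png",cv2.resize(c["image"][150:260,225:365],None,fx=4,fy=4,interpolation=cv2.INTER_CUBIC)[:,:,::-1])
E
```

```text
[666.6  15.   54. ] shift [ 0.2  0.5 -1. ] turn [ 0.001 -0.    -0.008]
```

View pics/s2.png

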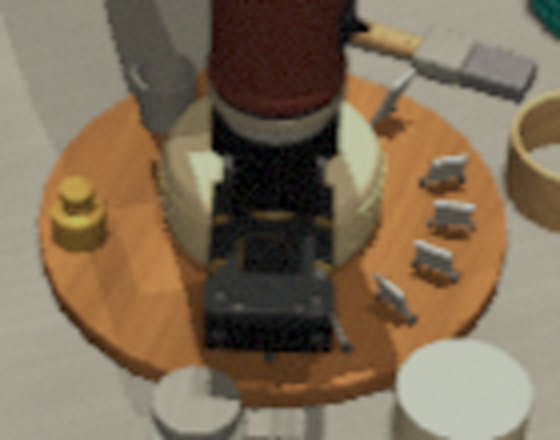

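The finger is at flap 1's foot, which is just visible at (268,355). Flaps 2 to 6 still stand, and the pose is as planned. I'll continue the sweep.

>>> {"name": "apply_moves", "arguments": {"moves": "8.9 -0.3 0 0 0 -0.07 0;17.7 -1.2 0 0 0 -0.14 0;26.4 -2.8 0 0 0 -0.21 0;35 -4.9 0 0 0 -0.28 0;43.4 -7.7 0 0 0 -0.35 0"}}

```text
time: 3.95
tcp_pos: [674.6, 58.0, 52.8]
orientation: [3.141, 0.0, 1.545]
contact_force: [-0.4, -0.5, -0.2]
grip_width: 0.4
grip_force: 0.0
```

```bash
python3 d.py -1 127 54
python3 - <<'E'
from h import *
from station import bot
c=bot.capture("scene"); cv2.imwrite("pics/s3.png",cv2.resize(c["image"][150:260,225:365],None,fx=4,fy=4,interpolation=cv2.INTER_CUBIC)[:,:,::-1])
E
```

```text
[675.   58.3  54. ] shift [ 0.3  0.4 -1.2] turn [ 0.     0.    -0.008]
```

View pics/s3.png

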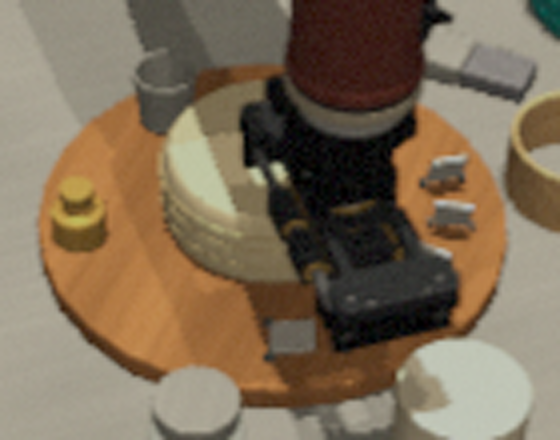

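Flap 1 now lies flat at (290,337), laid over towards the tall flap, and the wheel has not moved. I'll continue.

>>> {"name": "apply_moves", "arguments": {"moves": "8.9 -0.3 0 0 0 -0.07 0;17.7 -1.2 0 0 0 -0.14 0;26.4 -2.8 0 0 0 -0.21 0;35 -4.9 0 0 0 -0.28 0;43.4 -7.7 0 0 0 -0.35 0"}}

```text
time: 4.5
tcp_pos: [668.0, 101.4, 52.8]
orientation: [3.141, 0.0, 1.894]
contact_force: [0.3, 0.5, -0.2]
grip_width: 0.5
grip_force: 0.0
```

```bash
python3 d.py 19 127 53
```

```text
[668.1 101.8  53. ] shift [ 0.4  0.2 -0.2] turn [ 0.     0.    -0.008]
```

>>> {"name": "apply_moves", "arguments": {"moves": "8.9 -0.3 0 0 0 -0.07 0;17.7 -1.2 0 0 0 -0.14 0;26.4 -2.8 0 0 0 -0.21 0;35 -4.9 0 0 0 -0.28 0;43.4 -7.7 0 0 0 -0.35 0"}}

```text
time: 5.0
tcp_pos: [646.8, 140.1, 52.8]
orientation: [3.141, 0.0, 2.244]
contact_force: [0.2, 0.3, -0.5]
grip_width: 0.7
grip_force: 0.0
```

>>> {"name": "apply_moves", "arguments": {"moves": "8.9 -0.3 0 0 0 -0.07 0;17.7 -1.2 0 0 0 -0.14 0;26.4 -2.8 0 0 0 -0.21 0;35 -4.9 0 0 0 -0.28 0;43.4 -7.7 0 0 0 -0.35 0"}}

```text
time: 5.5
tcp_pos: [613.7, 169.2, 52.8]
orientation: [3.141, 0.001, 2.594]
contact_force: [0.4, 0.3, 0.3]
grip_width: 0.4
grip_force: 0.0
```

```bash
python3 d.py 59 127 53
python3 - <<'E'
from h import *
from station import bot
c=bot.capture("scene"); cv2.imwrite("pics/s4.png",cv2.resize(c["image"][150:260,225:365],None,fx=4,fy=4,interpolation=cv2.INTER_CUBIC)[:,:,::-1])
E
```

```text
[613.4 169.4  53. ] shift [ 0.3 -0.  -0.2] turn [ 0.     0.001 -0.006]
```

View pics/s4.png

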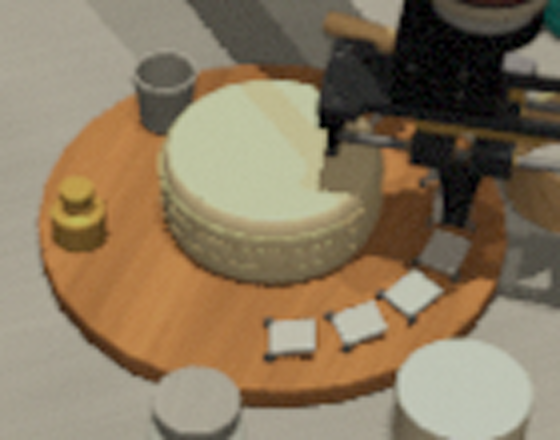

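Flaps 1 to 4 lie flat at (292,337), (358,324), (412,294) and (444,250). Flaps 5 and 6 remain.

>>> {"name": "apply_moves", "arguments": {"moves": "8.9 -0.3 0 0 0 -0.07 0;17.7 -1.2 0 0 0 -0.14 0;26.4 -2.8 0 0 0 -0.21 0;35 -4.9 0 0 0 -0.28 0;43.4 -7.7 0 0 0 -0.35 0"}}

```text
time: 6.05
tcp_pos: [572.8, 185.1, 52.8]
orientation: [3.141, 0.001, 2.943]
contact_force: [-0.2, -0.7, 0.2]
grip_width: 0.5
grip_force: 0.1
```

>>> {"name": "apply_moves", "arguments": {"moves": "6.6 -0.2 0 0 0 -0.05 0;13.3 -0.7 0 0 0 -0.1 0;13.3 -0.7 0 0 0 -0.1 0;13.3 -0.7 0 0 0 -0.1 0;13.3 -0.7 -10 0 0 -0.1 0"}}

```text
time: 6.55
tcp_pos: [558.8, 186.8, 61.6]
orientation: [-3.141, -0.002, 3.042]
contact_force: [-1.1, 0.3, -0.1]
grip_width: 0.7
grip_force: 0.0
```

>>> {"name": "apply_moves", "arguments": {"moves": "0 0 -30 0 0 0 0;0 0 -70 0 0 0 0;0 0 -110 0 0 0 0;0 0 -150 0 0 0 0;0 0 -180 0 0 0 0"}}

```text
time: 7.05
tcp_pos: [560.7, 187.3, 246.8]
orientation: [3.14, 0.004, 3.042]
contact_force: [0.7, 0.1, 0.8]
grip_width: 0.3
grip_force: 0.0
```

Run:
```python
from h import *
from station import bot
s=[bot.capture(n)["image"] for n in("scene","top")]
a=cv2.resize(s[0][140:260,225:385],(400,300)); b=cv2.resize(s[1][140:290,160:360],(400,300))
cv2.imwrite("pics/s5.png",np.hstack([a,b])[:,:,::-1])
```

```text
(no output)
```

View pics/s5.png

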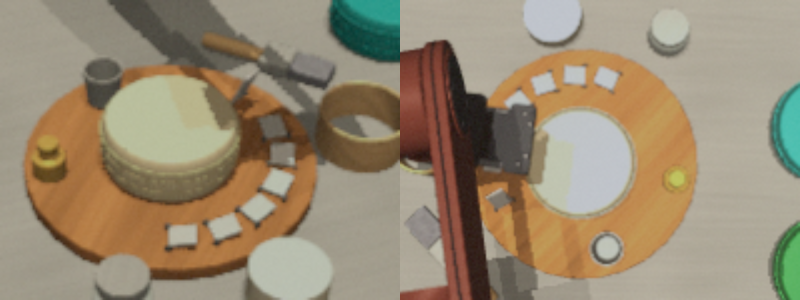

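All six short flaps lie flat, from (182,236) round to (273,127) in the left half. The tall flap still leans at (243,87), and the wheel and bystanders are unmoved. I'll hand the job in.

```bash
python3 -c "
from station import bot
print(bot.finish_job())"
```

```text
the job is handed in; nothing more can be done
None
```

All six short flaps were tipped over in order towards the tall flap; in the last pictures the tall flap still leans, the cheese and the other things look unmoved, and the job is handed in.

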